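# Bed the drum shell and snap both cradle straps shut

### The job

One of the two wooden drum shells has ridden up on the end lip of its cradle: push it along until it drops fully home in its trough. Then see that both hinged steel straps are pressed down over the shells until their catches snap and hold them shut. Leave the jar, the standing dowels and the bowl where they are.

Things in the scene. Friction and masses are not known exactly. Their poses are not given: they have to be found in the camera images.
- jig_a: cradle A, fixed: plywood board 190 x 200 x 8 mm, origin under its centre at table height, z up. Along its y runs a wooden 90-degree V trough, apex 10.5 mm above the table, ending at y = +-85 mm in end lips: a second V 18 mm higher, 13 mm long, horns up to 62 mm high. The strap's hinge stands at x = +50 mm, a 60 mm high post with a spring roller catch at x = -83 mm
- strap_a (a joint): angle of cradle A's steel strap (rad): 0 shut, grows as it opens up and back, to 1.5; stays where it is left. 36 mm wide; shut, it arches over the trough, top 108 mm above the table. Its catch is met at about 0.15 rad, takes about 15 N down on the lug, is passed at about 0.05 rad, and then draws the strap to 0 and holds it
- strap_a_hinge (a point): on strap A's hinge axis (parallel to the cradle's y), mid-width, 60 mm above the table; turns with the strap: its x points from the lug to the hinge, z out of the lug's upper face
- strap_a_lug (a point): place to press: mid-width on the upper (outer) face of strap A's flat lug, 130 mm from the hinge in -x and 8 mm in z of the hinge point; 68 mm above the table when shut. The lug runs from 100 to 145 mm from the hinge. Moves and turns with the strap, z axis out of that face
- shell_a: loose turned wooden drum shell, cylinder 70 mm diameter, 160 mm long, 350 g; origin at its middle, y axis along it. Home in cradle A, its middle is 60 mm above the table, with 5 mm play each way along the trough. At first its end at the cradle's +y rests some 18 mm up on the lip, its middle about 15 mm too far to +y; pushed to -y until central it drops in
- jig_b: cradle B, fixed: plywood board 190 x 200 x 8 mm, origin under its centre at table height, z up. Along its y runs a wooden 90-degree V trough, apex 10.5 mm above the table, ending at y = +-85 mm in end lips: a second V 18 mm higher, 13 mm long, horns up to 62 mm high. The strap's hinge stands at x = +50 mm, a 60 mm high post with a spring roller catch at x = -83 mm
- strap_b (a joint): angle of cradle B's steel strap (rad): 0 shut, grows as it opens up and back, to 1.5; stays where it is left. 36 mm wide; shut, it arches over the trough, top 108 mm above the table. Its catch is met at about 0.15 rad, takes about 15 N down on the lug, is passed at about 0.05 rad, and then draws the strap to 0 and holds it
- strap_b_hinge (a point): on strap B's hinge axis (parallel to the cradle's y), mid-width, 60 mm above the table; turns with the strap: its x points from the lug to the hinge, z out of the lug's upper face
- strap_b_lug (a point): place to press: mid-width on the upper (outer) face of strap B's flat lug, 130 mm from the hinge in -x and 8 mm in z of the hinge point; 68 mm above the table when shut. The lug runs from 100 to 145 mm from the hinge. Moves and turns with the strap, z axis out of that face
- shell_b: loose turned wooden drum shell, cylinder 70 mm diameter, 160 mm long, 350 g; origin at its middle, y axis along it. Home in cradle B, its middle is 60 mm above the table, with 5 mm play each way along the trough. Home at the start
- jar: closed amber glass jar, 56 mm diameter, 85 mm tall, upright; a bystander, origin at the centre of its underside
- dowel1: upright wooden tuning dowel, 34 mm diameter, 70 mm tall; a bystander, origin at the centre of its underside
- dowel2: upright wooden tuning dowel, 34 mm diameter, 70 mm tall; a bystander, origin at the centre of its underside
- bowl: steel bowl, 90 mm across, 55 mm tall; a bystander, origin at the centre of its underside
Mind the look-alikes: they are no part of the job. What is shaped like the shell_a but turquoise is not meant.

How it is judged (in metres and radians):
On the way, in this order (a step that is already met when the one before it is completed fails the run):
1. the shell that had ridden up lies fully home in its trough (z of shell_a in the frame of jig_a between 0.0575 and 0.0625 m and angle between the y axis of shell_a and the y axis of jig_a, either way round below 0.025 rad), for 0.2 s.
2. both straps are shut, held by their catches (value of joint each of strap_a, strap_b below 0.045 rad), for 0.2 s.
At the end, for the whole second after the job is handed in: Both shells at rest and home in their troughs (middle 57.5 to 62.5 mm above the table, within 0.025 rad of the trough's line) and both straps shut on their catches (each below 0.045 rad) (all of step 1 and all of step 2 and z of shell_b in the frame of jig_b between 0.0575 and 0.0625 m and angle between the y axis of shell_b and the y axis of jig_b, either way round below 0.025 rad and linear speed of each of shell_a, shell_b below 0.02 m/s); the robot touches nothing.
It fails at once if a bystander (jar, dowel, bowl) is moved by more than 30 mm or knocked over (distance of any of jar, dowel1, dowel2, bowl from where it was at the start of the episode above 0.03 m or angle between any of jar, dowel1, dowel2, bowl's own z axis and vertical above 0.6 rad).
It also fails if it takes over 61 s, if anything falls off the work surface, if the arm or the gripper's body presses on something with over 40 N, if the wrist force passes 120 N, or if a joint passes its speed limit or range.

### The arm

A 7-joint arm with a two-finger parallel gripper is mounted at the origin on the work surface. World frame = base frame: x ahead of the robot, y to its left, z up, the work surface at z = 0. Lengths are in mm, angles in rad, forces in N, time in s.
With the tool pointing down it reaches from about 400 to 875 mm from the base axis. Payload 4.4 kg.
Tool frame: the origin (TCP) lies at the very end of the fingers, on their centre line; the grasp point (between the pads) lies 19 mm behind it; z points along the fingers, x is the direction in which the jaws open and shut, and the axes are right-handed (so a half turn about z gives the same grasp; the last joint's range is limited). The gripper opens to 85 mm and grips with 20 to 120 N. Pads are 22 mm wide; open, the fingers measure 114 mm over their backs; the gripper's body (76 mm by 85 mm) begins 54 mm behind the grasp point. The pads swing forward as they close: fully open they stand 13 mm farther back than shut.
Start: joints at [1.041, 0.628, 0.038, 1.517, -0.027, 0.996, -0.02], TCP at [290.806, -581.335, 231.313] pointing down, gripper open.
Joint ranges: [-3.06, 3.06], [-0.37, 2.12], [-1.25, 1.32], [0.18, 2.47], [-1.1, 4.24], [0.23, 1.98], [-2.94, 2.94]. Speed limits (rad/s): [2.57, 2.57, 3.14, 3.14, 3.14, 3.14, 3.14].

### API

Orientations are given as [roll, pitch, yaw] about the fixed x, y, z axes, in that order (R = Rz(yaw) Ry(pitch) Rx(roll)).
In Python, from cell import ctrl, get_image, job, models gives the robot as it stands.
- The arm moves only by the tool move_arm, never from a script. Its argument "moves" is a list that holds one entry, the list of rows, each a list of 6 numbers: the shift along the tool's x, y, z in m, then the turn, a rotation vector about the tool's x, y, z in rad. A call has 1 to 20 rows; each row is the pose to reach, as a shift and turn from the pose commanded when the call began, along the tool's axes at that moment; what a row does not reach only later rows make up. A row lasts 1/8 s, in which the tool goes at most 62.5 mm and 10.7 degrees, less where a joint would pass 70% of its speed; a pose out of reach is approached as far as the arm can. A call with a gripper value outside its range is refused whole. "jaw" is the opening, from 0 (shut) to 1 (fully open), set as the call begins (left out, the last holds). The fingers move at their own pace and stop on an object; the grip force is fixed at half the most. Time passes only in rows, so rows that repeat a pose let the fingers close. It gives the time, the measured TCP pose, the force and the opening at its end, in the units of the state.
- ctrl.read_state(): the state, without advancing time (a new reading comes with each control period).
- get_image(name): name is "scene" or "side" or "wrist"; returns a dict with "color" (480x640x3 uint8, blue, green, red), "fov_y" (degrees; the focal length in pixels is half the picture's height over the tangent of half this angle, whatever the lens; pixels are square), "cx", "cy" (the principal point, pixels), "origin" and "orientation" of the camera in the world; the wrist camera has in their place "hand_eye" (4x4, takes a point from camera to tool coordinates, whose origin is the TCP and whose axes are the tool frame's). Camera axes: x right, y up, looking along -z (the intrinsics and any distortion apply to the point x, -y, -z); pixel columns grow to the right and rows downward; lengths in mm; the calibration is good to about 2 mm. A picture is of the moment at which its call begins: read the wrist's pose just before it. There is no depth.
- job.finish_job(): hands the job in, once; it reports no verdict.
Trained networks look in the newest picture that a camera, given by its name, has taken for a name from the list of things; names that differ only in an ending like _2 or _b are one class to them, and where a whole thing is asked for, a point or a joint stands for the part that bears it (a point fixed in the world has none). Each returns a list of dicts, best first, with "score" (0 to 1); they miss things now and then, are a little off and sometimes report something else, mostly with a low value. They report only what shows in the picture. A call takes as long as a camera call. They do not tell look-alikes from the thing itself.
- models.cut_out(camera, thing): "pixels" (480x640 bool, what is visible of it) and "uv" ([column, row] in pixels, amid what is visible of it).
- models.place_of(camera, thing): "uv" ([column, row] in pixels: a listed point, or the origin of a listed thing).
The state is a dict: "clock": time; "qpos": joint angles; "qd": joint speeds; "tau": joint torques, N m; "eef_pos": TCP position; "tool_rot": TCP orientation; "force": force on the tool from outside, world axes, zero at the start; "torque": the same for the moment, N m; "width": finger opening in mm.
Only numpy, scipy, OpenCV 4.12 (cv2) and the standard library are available. Lean on these libraries where they do the work, as an engineer would, in place of code of your own. Each camera call takes 0.05 s, during which the arm holds its last target.

## Working session

There is one attempt and no reset: what is moved stays moved. The work goes in short steps, Python scripts to look and compute and a tool call to move; the robot and the scene stay as the last step left them, time stands still between calls to the robot, and variables do not carry over. Pictures are saved under pics/ and viewed, and the job is handed in when it is done.

Besides the shell and the picture viewer there is one more tool, called after "Call:" as name(argument=value, ...), one argument or row to a line, values as JSON. move_arm: Moves the arm, as the interface text tells. Its arguments: {"type":"object","properties":{"moves":{"type":"array","items":{"type":"array","items":{"type":"array","items":{"type":"number"}}}},"jaw":{"type":"number"}},"required":["moves"]}

```bash
mkdir -p pics; ls; python3 - <<'E'
from cell import ctrl,get_image,job,models
import cv2
s=ctrl.read_state(); print(s)
for n in ("scene","side","wrist"):
    im=get_image(n); cv2.imwrite(f"pics/{n}0.png",im["color"]); print(n,{k:v for k,v in im.items() if k!="color"})
    for t in ["jig_a","strap_a","strap_a_hinge","strap_a_lug","shell_a","jar","dowel1","bowl"]:
        print(t,[(round(d["score"],2),[round(float(x)) for x in d["uv"]]) for d in models.place_of(n,t)] )
E
```

```text
pics
{'clock': 0.0, 'qpos': array([ 1.04119456,  0.62935608,  0.03841831,  1.51836214, -0.02704181,
        0.99630182, -0.02002536]), 'qd': array([-1.94974592e-03, -4.61366278e-05, -1.60094565e-03,  8.42120199e-05,
       -6.62314675e-04,  4.63965790e-04, -6.63988553e-05]), 'tau': array([-1.40490542e-03, -5.63394713e+01,  1.22552957e+00, -1.93444598e+01,
        1.09650835e-02,  1.05841950e-02, -1.50394249e-05]), 'eef_pos': array([ 290.5481823 , -580.74926814,  230.38407543]), 'tool_rot': array([-3.14156944e+00,  1.91080943e-03, -1.10702340e+00]), 'force': array([0.57776393, 1.29268018, 0.28499981]), 'torque': array([0.00051581, 0.01270331, 0.0249359 ]), 'width': 85.45664530858375}
scene {'fov_y': 49.98033808451559, 'cx': 325.03313757486495, 'cy': 242.5285325007016, 'origin': array([887.2916514 , 287.80478024, 905.206759  ]), 'orientation': array([0.5031653 , 0.00806698, 2.10016848])}
jig_a [(0.81, [400, 314]), (0.61, [231, 195])]Traceback (most recent call last):
  File "<stdin>", line 7, in <module>
ValueError: it knows: bowl, dowel, jar, jig, shell, strap_a_hinge, strap_a_lug, strap_b_hinge, strap_b_lug
```

```bash
python3 - <<'E'
from cell import ctrl,get_image,job,models
import cv2
for n in ("scene","side","wrist"):
    im=get_image(n); cv2.imwrite(f"pics/{n}0.png",im["color"]); print(n,{k:v for k,v in im.items() if k!="color"})
    for t in ["jig","strap_a_hinge","strap_a_lug","strap_b_hinge","strap_b_lug","shell","jar","dowel","bowl"]:
        print(t,[(round(d["score"],2),[round(float(x)) for x in d["uv"]]) for d in models.place_of(n,t)] )
E
```

```text
scene {'fov_y': 49.98033808451559, 'cx': 325.03313757486495, 'cy': 242.5285325007016, 'origin': array([887.2916514 , 287.80478024, 905.206759  ]), 'orientation': array([0.5031653 , 0.00806698, 2.10016848])}
jig [(0.92, [230, 196]), (0.77, [398, 311]), (0.71, [211, 192])]
strap_a_hinge [(0.59, [380, 317])]
strap_a_lug [(0.83, [416, 269])]
strap_b_hinge [(0.64, [209, 191])]
strap_b_lug [(0.84, [239, 139])]
shell [(0.74, [489, 220]), (0.67, [228, 180]), (0.59, [408, 302])]
jar [(0.58, [430, 406])]
dowel [(0.88, [204, 254]), (0.63, [478, 351])]
bowl [(0.7, [170, 238])]
side {'fov_y': 53.77225965917483, 'cx': 318.108092856615, 'cy': 232.14758724233096, 'origin': array([173.78264357, 527.15265158, 690.05154947]), 'orientation': array([ 0.76309441,  0.01097458, -2.56589566])}
jig [(0.88, [256, 323]), (0.87, [392, 195])]
strap_a_hinge [(0.75, [230, 285]), (0.74, [251, 324])]
strap_a_lug [(0.78, [241, 261]), (0.49, [252, 324])]
strap_b_hinge [(0.69, [376, 164])]
strap_b_lug [(0.64, [421, 158])]
shell [(0.86, [355, 434]), (0.73, [234, 304]), (0.59, [396, 176]), (0.15, [328, 181])]
jar [(0.91, [142, 340])]
dowel [(0.88, [189, 406]), (0.56, [328, 181])]
bowl [(0.82, [352, 163])]
wrist {'fov_y': 60.456030144051105, 'cx': 319.4406959833187, 'cy': 233.74376911855228, 'hand_eye': array([[ 9.99998984e-01, -9.72997284e-04, -1.04138379e-03,
         5.99391218e-01],
       [-1.25129634e-03, -9.49184854e-01, -3.14716615e-01,
        -8.19252522e+01],
       [-6.82247311e-04,  3.14717598e-01, -9.49185107e-01,
        -1.43756778e+02],
       [ 0.00000000e+00,  0.00000000e+00,  0.00000000e+00,
         1.00000000e+00]])}
jig []
strap_a_hinge []
strap_a_lug []
strap_b_hinge []
strap_b_lug []
shell []
jar []
dowel []
bowl []
```

View pics/scene0.png

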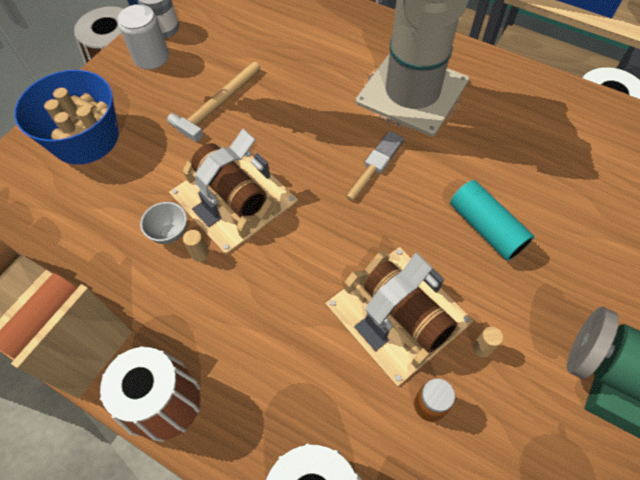

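View pics/side0.png

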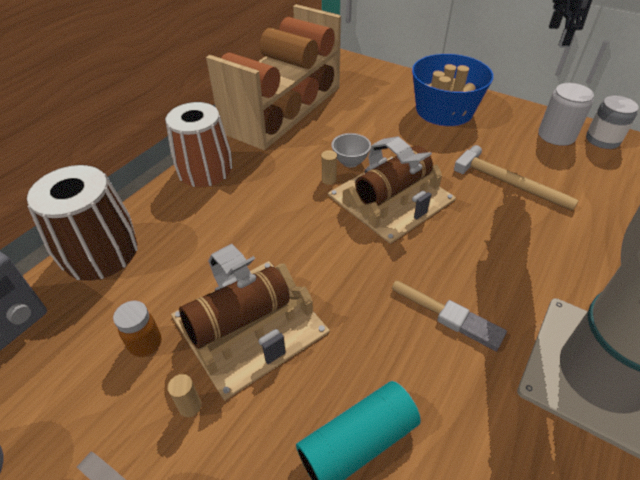

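View pics/wrist0.png

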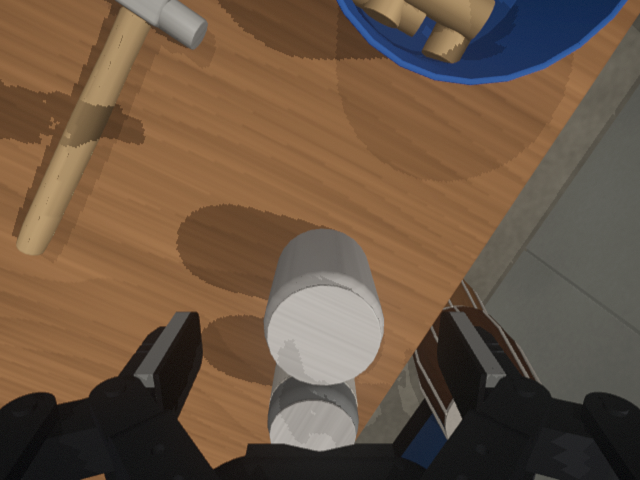

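```bash
cat > h.py <<'E'
import numpy as np, cv2
from scipy.spatial.transform import Rotation as Rot
class Cam:
    def __init__(s,im):
        s.f=240/np.tan(np.radians(im["fov_y"]/2)); s.cx,s.cy=im["cx"],im["cy"]
        s.o=np.array(im["origin"]); s.R=Rot.from_euler("xyz",im["orientation"]).as_matrix()
    def proj(s,P):
        p=(np.atleast_2d(P)-s.o)@s.R
        return np.c_[s.cx+s.f*p[:,0]/-p[:,2], s.cy-s.f*p[:,1]/-p[:,2]]
    def ray(s,uv):
        return s.R@np.array([(uv[0]-s.cx)/s.f,-(uv[1]-s.cy)/s.f,-1.])
    def onz(s,uv,z):
        d=s.ray(uv); return s.o+d*(z-s.o[2])/d[2]
E
python3 - <<'E'
from cell import *
from h import *
from cell import get_image,models
for n,cr in (("scene",[(150,120,160,140),(310,230,180,160)]),("side",[(310,120,160,130),(150,230,190,170)])):
    im=get_image(n); c=Cam(im)
    for i,(x,y,w,h) in enumerate(cr):
        cv2.imwrite(f"pics/{n}_crop{i}.png",cv2.resize(im["color"][y:y+h,x:x+w],None,fx=4,fy=4,interpolation=cv2.INTER_CUBIC)[:600])
    for t,z in [("jig",0),("strap_a_hinge",60),("strap_b_hinge",60),("shell",60),("jar",0),("dowel",0),("bowl",0)]:
        print(n,t,[(round(d["score"],2),c.onz(d["uv"],z).round()[:2]) for d in models.place_of(n,t)])
E
```

```text
scene jig [(0.88, array([528., 225.])), (0.85, array([ 464., -201.])), (0.59, array([507., 380.]))]
scene strap_a_hinge [(0.59, array([565., 200.]))]
scene strap_b_hinge [(0.7, array([ 458., -195.])), (0.58, array([ 506., -209.]))]
scene shell [(0.94, array([ 463., -198.])), (0.86, array([524., 235.])), (0.7, array([282., 300.]))]
scene jar [(0.81, array([642., 347.]))]
scene dowel [(0.86, array([ 606., -172.])), (0.72, array([511., 379.]))]
scene bowl [(0.78, array([ 599., -254.]))]
side jig [(0.82, array([ 463., -198.])), (0.73, array([522., 219.]))]
side strap_a_hinge [(0.81, array([569., 203.]))]
side strap_b_hinge [(0.87, array([ 511., -207.])), (0.53, array([ 564., -110.]))]
side shell [(0.75, array([ 465., -194.])), (0.72, array([267., 302.])), (0.57, array([527., 242.]))]
side jar [(0.58, array([653., 341.]))]
side dowel [(0.9, array([502., 383.])), (0.9, array([ 606., -166.]))]
side bowl [(0.59, array([ 593., -249.]))]
```

View pics/scene_crop0.png

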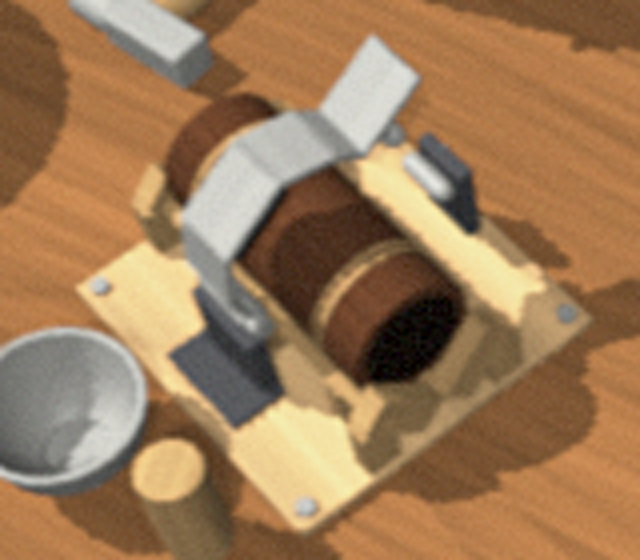

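View pics/scene_crop1.png

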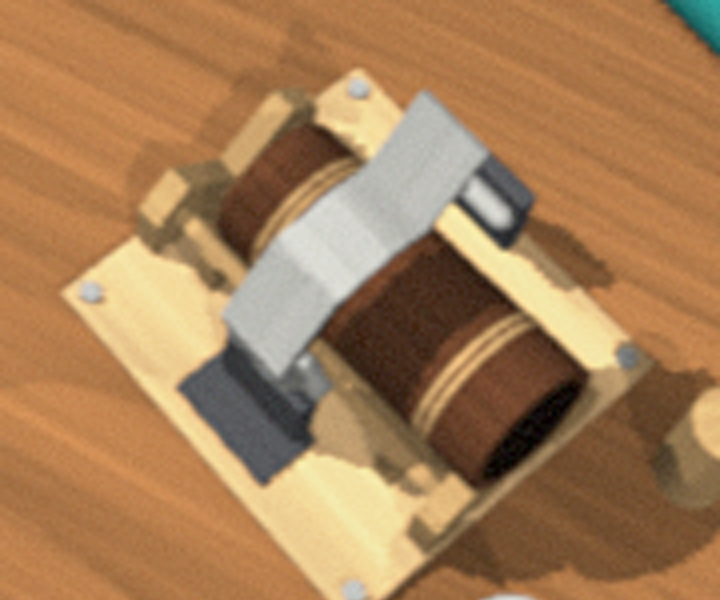

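View pics/side_crop0.png

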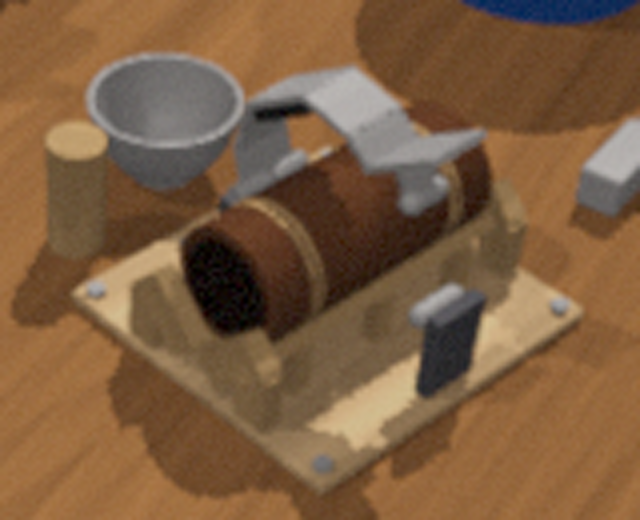

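View pics/side_crop1.png

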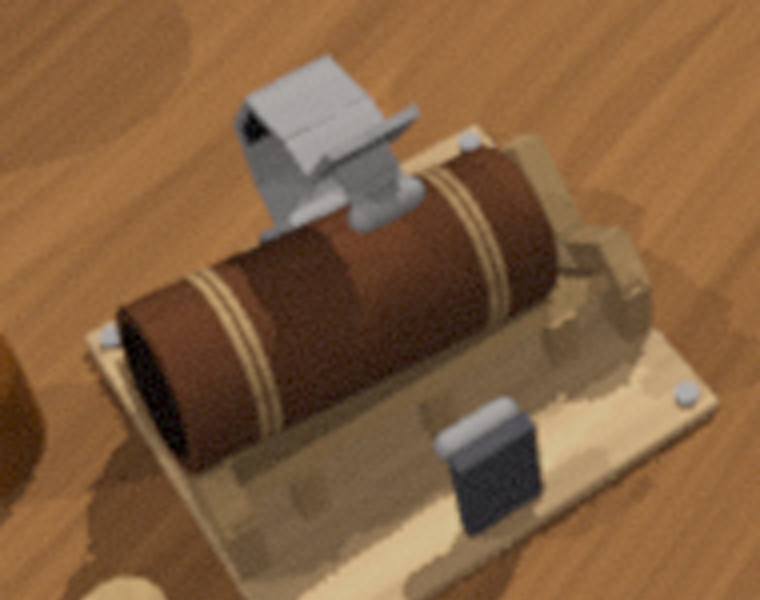

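```bash
cat > fit.py <<'E'
from h import *
from cell import get_image,models
from scipy.optimize import least_squares
S=Cam(get_image("scene")); D=Cam(get_image("side"))
obs={"A":[(S,(95,-100),(325.5,303.25)),(S,(95,100),(403.7,381)),(S,(-95,100),(472.5,322.5)),(S,(-95,-100),(399.5,247.5)),
 (D,(-95,-100),(329.5,330)),(D,(95,-100),(270,261)),(D,(95,100),(172,317))],
"B":[(S,(95,-100),(168.75,191.75)),(S,(95,100),(225,253.75)),(S,(-95,100),(298,200)),
 (D,(95,100),(328.75,193.75)),(D,(-95,100),(390.5,242.5)),(D,(-95,-100),(455.5,198))]}
tip={"A":[(S,-18,(416.25,253)),(S,18,(431.75,269.25)),(D,-18,(253.75,258)),(D,18,(228,271))],"B":[(S,-18,(243.25,129.25)),(S,18,(254.5,139.5)),(D,-18,(430.75,153.75))]}
for k in "AB":
    def T(p,P):
        c,s=np.cos(p[2]),np.sin(p[2]); return np.array([p[0]+c*P[0]-s*P[1],p[1]+s*P[0]+c*P[1],P[2]])
    f=lambda p:np.concatenate([c.proj(T(p,(*q,8)))[0]-uv for c,q,uv in obs[k]])
    r=least_squares(f,[500,220 if k=="A" else -200,-.4],x_scale=[100,100,1]); print(k,r.x.round(3),np.abs(r.fun).max(),r.fun.round(1))
    def lug(t,x,y,z=8): return T(r.x,(50+x*np.cos(t)+z*np.sin(t),y,60-x*np.sin(t)+z*np.cos(t)))
    for c,y,uv in tip[k]:
        g=least_squares(lambda t:c.proj(lug(t[0],-145,y))[0]-uv,[.4]); print("t",g.x,g.fun.round(1))
    for n,c in (("S",S),("D",D)):
        for d in models.place_of("scene" if n=="S" else "side",f"strap_{k.lower()}_lug"):
            g=least_squares(lambda t:c.proj(lug(t[0],-130,0))[0]-d["uv"],[.4]); print("lug",n,d["score"],g.x,g.fun.round(1))
E
python3 fit.py
```

```text
A [ 5.18317e+02  2.24444e+02 -3.49000e-01] 4.335597964834733 [ 0.6 -1.2 -3.5  4.   2.8 -4.3  0.3 -2.7  0.8  0.5 -1.8  0.2 -2.  -1.4]
t [0.99671383] [-0.5 -1.1]
t [1.01547022] [-0.6 -1.1]
t [0.98575056] [ 0.2 -0.1]
t [0.99519083] [ 3.1 -1.8]
lug S 0.65 [1.0576494] [-0.6 -1. ]
lug S 0.51 [2.5500429] [133.   89.8]
lug D 0.62 [1.00428605] [-2.1  1.3]
B [ 4.62870e+02 -1.92123e+02 -3.06000e-01] 1.8732278463830312 [-0.1 -0.6  0.6 -0.6  0.6 -1.2 -1.9 -1.1 -0.7 -0.3  0.5 -0.3]
t [0.58486756] [ 0.1 -0.3]
t [0.59749124] [-0.   0.1]
t [0.58564241] [-0.2  0.1]
lug S 0.8 [0.6546443] [-0.6  2.7]
lug D 0.76 [0.62880765] [-0.6  0.2]
```

```bash
sed -i 's/(S,(95,100),(403.7,381)),(S,(-95,100),(472.5,322.5)),//' fit.py; cat >> fit.py <<'E'
    if k=="A":
        im=get_image("scene")["color"][240:400,310:490]; im=cv2.resize(im,None,fx=4,fy=3.75)
        im=cv2.resize(get_image("scene")["color"][250:400,310:490],None,fx=4,fy=4,interpolation=cv2.INTER_CUBIC)
        for q in [(95,-100,8),(95,100,8),(-95,100,8),(-95,-100,8),(-83,0,60),(50,18,60),(50,-18,60)]:
            u=S.proj(T(r.x,q))[0]; cv2.circle(im,(int((u[0]-309.5)*4),int((u[1]-249.5)*4)),4,(0,0,255),1)
        cv2.imwrite("pics/ov.png",im)
E
python3 fit.py
```

```text
A [ 5.18632e+02  2.24169e+02 -3.48000e-01] 2.654069046960018 [ 0.3 -1.1  0.1 -2.7  0.8  0.2 -1.9  0.  -2.  -1.5]
t [0.99194107] [-0.6 -1.2]
t [1.01106371] [-0.6 -1.2]
t [0.9835949] [ 0.2 -0.1]
t [0.99317023] [ 3.1 -1.9]
lug S 0.92 [1.09412646] [0.3 0.5]
lug S 0.62 [-0.72614001] [-63.  -52.4]
lug S 0.41 [-1.06958502] [3.9 3.8]
lug D 0.87 [1.03383845] [-2.2  1.4]
B [ 4.62870e+02 -1.92123e+02 -3.06000e-01] 1.8732278463830312 [-0.1 -0.6  0.6 -0.6  0.6 -1.2 -1.9 -1.1 -0.7 -0.3  0.5 -0.3]
t [0.58486756] [ 0.1 -0.3]
t [0.59749124] [-0.   0.1]
t [0.58564241] [-0.2  0.1]
lug S 0.77 [0.6543576] [-0.   0.1]
lug S 0.35 [-0.93607127] [-158.9 -104. ]
lug D 0.73 [0.6250486] [-1.2  0.5]
```

View pics/ov.png

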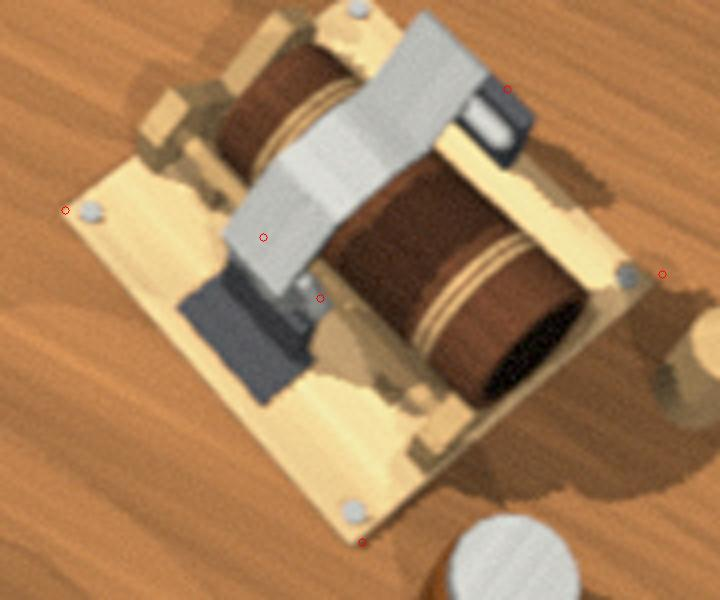

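```bash
sed -i 's/(D,(-95,-100),(329.5,330))/(S,(95,100),(398,386.3)),(S,(-95,100),(473.6,320.8)),&/' fit.py; python3 fit.py | grep -E "^(A|B)"
cat > plan.py <<'E'
from h import *
from cell import ctrl
J={"A":(518.6,224.2,-.348),"B":(462.9,-192.1,-.306)}
def jw(k,P):
    x,y,a=J[k];c,s=np.cos(a),np.sin(a);return np.array([x+c*P[0]-s*P[1],y+s*P[0]+c*P[1],P[2]])
def rows(targets,yaw):
    st=ctrl.read_state();p=st["eef_pos"];R=Rot.from_euler("xyz",st["tool_rot"])
    rv=(R.inv()*Rot.from_euler("xyz",[np.pi,0,yaw])).as_rotvec()
    print("now",p.round(1),st["tool_rot"].round(3),"rotvec",rv.round(3))
    for t in targets: print(np.round(t,1),"->",(R.inv().apply(np.array(t)-p)/1000).round(4))
E
python3 - <<'E'
from plan import *
from cell import get_image,models
rows([jw("A",(0,140,200)),(430,-250,230),(500,50,230)],np.pi/2-.348)
for k,ps in (("A",[(505,381),(648,344)]),("B",[(606,-169),(596,-251)])):
    x,y,a=J[k]
    for p in ps:
        d=np.array(p)-[x,y];c,s=np.cos(a),np.sin(a);print(k,p,(c*d[0]+s*d[1]).round(),(-s*d[0]+c*d[1]).round())
E
```

```text
A [ 5.20312e+02  2.23818e+02 -3.59000e-01] 2.8570260909736476 [-0.2 -1.2  0.3 -2.   0.5 -0.5  1.  -1.2 -0.1  0.4 -1.7 -0.4 -2.3 -2.9]
B [ 4.62870e+02 -1.92123e+02 -3.06000e-01] 1.8732278463830312 [-0.1 -0.6  0.6 -0.6  0.6 -1.2 -1.9 -1.1 -0.7 -0.3  0.5 -0.3]
now [ 290.8 -581.3  231.3] [-3.142  0.    -1.107] rotvec [-0.   -0.   -2.33]
[566.3 355.8 200. ] -> [-0.7149 -0.6656  0.0314]
[ 430 -250  230] -> [-0.2341 -0.2727  0.0013]
[500  50 230] -> [-0.4711 -0.4695  0.0014]
A (505, 381) -66.0 143.0
A (648, 344) 81.0 157.0
B (606, -169) 129.0 65.0
B (596, -251) 145.0 -16.0
```

Call:
move_arm(
  moves=[
    [[-0.04,-0.045,0,0,0,-0.18],[-0.08,-0.09,0,0,0,-0.36],[-0.12,-0.135,0,0,0,-0.54],[-0.16,-0.18,0,0,0,-0.72],[-0.2,-0.225,0,0,0,-0.9],[-0.234,-0.272,0,0,0,-1.08],[-0.274,-0.305,0,0,0,-1.26],[-0.314,-0.34,0,0,0,-1.44],[-0.354,-0.37,0,0,0,-1.62],[-0.394,-0.405,0,0,0,-1.8],[-0.434,-0.437,0,0,0,-1.98],[-0.471,-0.47,0,0,0,-2.16],[-0.512,-0.5,0,0,0,-2.32],[-0.553,-0.535,0,0,0,-2.32],[-0.594,-0.565,0,0,0,-2.32],[-0.634,-0.6,0,0,0,-2.32],[-0.675,-0.632,0,0,0,-2.32],[-0.715,-0.666,0.03,0,0,-2.32],[-0.715,-0.666,0.03,0,0,-2.32]],
  ],
  jaw=0,
)

```text
clock: 5.88
eef_pos: [564.1, 360.5, 198.3]
tool_rot: [-3.137, 0.001, 1.219]
force: [-0.7, -0.5, 0.5]
width: -0.4
```

```bash
sed -i 's/"A":(518.6,224.2,-.348)/"A":(520.3,223.8,-.357)/' plan.py; python3 - <<'E'
from plan import *
from cell import get_image
st=ctrl.read_state();print(st["clock"],st["qpos"].round(2),st["width"],st["force"])
rows([jw("A",(0,140,200)),jw("A",(0,140,72)),jw("A",(0,95,72))],np.pi/2-.357)
for n in ("wrist","scene","side"): cv2.imwrite(f"pics/{n}1.png",get_image(n)["color"])
E
```

```text
5.875 [-0.29  0.75 -0.58  1.48  0.44  1.05  0.25] -0.360113861407902 [-0.66842937 -0.52525508  0.47249601]
now [564.1 360.5 198.3] [-3.137e+00  1.000e-03  1.219e+00] rotvec [-0.005  0.001  0.005]
[569.2 355.  200. ] -> [-0.0034  0.0067 -0.0018]
[569.2 355.   72. ] -> [-0.0033  0.0074  0.1262]
[553.5 312.8  72. ] -> [-0.0483  0.0071  0.1263]
```

View pics/wrist1.png

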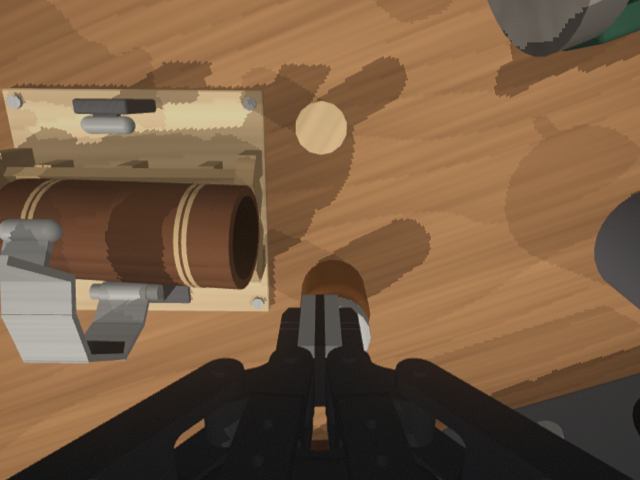

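View pics/scene1.png

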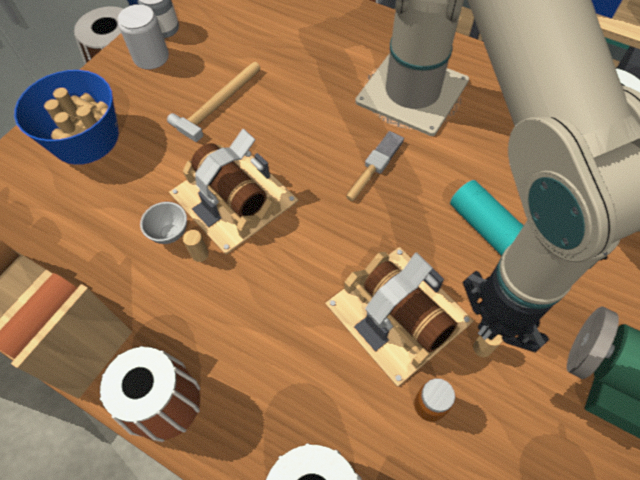

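```bash
cat >> plan.py <<'E'
class WCam(Cam):
    def __init__(s,im,st):
        s.f=240/np.tan(np.radians(im["fov_y"]/2)); s.cx,s.cy=im["cx"],im["cy"]
        R=Rot.from_euler("xyz",st["tool_rot"]).as_matrix();H=im["hand_eye"]
        s.R=R@H[:3,:3]; s.o=st["eef_pos"]+R@H[:3,3]
def toj(k,p):
    x,y,a=J[k];d=np.array(p[:2])-[x,y];c,s=np.cos(a),np.sin(a);return np.array([c*d[0]+s*d[1],-s*d[0]+c*d[1]]).round(1)
E
python3 - <<'E'
from plan import *
from cell import get_image
st=ctrl.read_state(); W=WCam(get_image("wrist"),st)
print("dowel top",toj("A",W.onz((321,128),70)))
print("corners",toj("A",W.onz((264,90),8)),toj("A",W.onz((268,310),8)),"screws",toj("A",W.onz((250,103),10)),toj("A",W.onz((258,302),10)),toj("A",W.onz((14,102),10)))
print("post",toj("A",W.onz((114,100),60)))
print("shell end left/right z78",toj("A",W.onz((246,187),78)),toj("A",W.onz((246,288),78)), "TCP",toj("A",st["eef_pos"]))
print("jar side",toj("A",W.onz((302,300),80)),toj("A",W.onz((370,300),80)))
E
```

```text
dowel top [-62.7 140.5]
corners [-87.1  96.5] [103.6  92.1] screws [-77.5  85.5] [94.4 83.6] [-78.3 -97.7]
post [-80.    4.1]
shell end left/right z78 [-25.6  91.2] [47.6 87.1] TCP [ -2.2 139.3]
jar side [ 56. 127.] [ 56.  175.6]
```

```bash
python3 - <<'E'
from plan import *
from cell import get_image,models
for i in range(2):
    st=ctrl.read_state(); im=get_image("wrist"); print(st["clock"],st["eef_pos"].round(1),st["tool_rot"].round(3),st["qd"].round(3))
cv2.imwrite("pics/wrist2.png",im["color"])
W=WCam(im,st)
o=im["color"].copy()
for q in [(-95,100,8),(95,100,8),(-83,0,60),(-95,-100,8),(0,95,113),(-66,143,70),(81,157,85)]:
    u=W.proj(jw("A",q))[0]; cv2.circle(o,(int(u[0]),int(u[1])),4,(0,0,255),1)
cv2.imwrite("pics/wrist2o.png",o)
E
```

```text
6.075 [567.3 354.6 201.8] [3.14  0.    1.211] [ 0.013 -0.014 -0.002  0.002 -0.003 -0.002 -0.   ]
6.125 [567.5 354.5 202.1] [3.14  0.    1.211] [ 0.004 -0.005 -0.004  0.001 -0.004 -0.001 -0.001]
```

View pics/wrist2o.png

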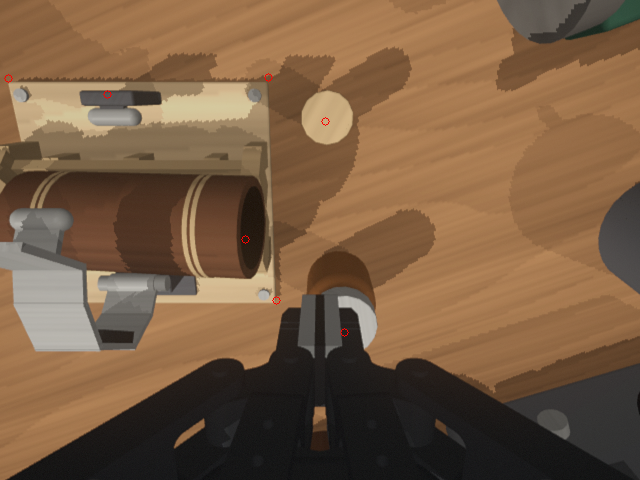

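Call:
move_arm(
  moves=[
    [[0,0.003,0.03,0,0,0],[0,0.003,0.07,0,0,0],[0,0.003,0.11,0,0,0],[0,0.003,0.128,0,0,0],[-0.015,0.003,0.128,0,0,0],[-0.025,0.003,0.128,0,0,0],[-0.03,0.003,0.128,0,0,0],[-0.034,0.003,0.128,0,0,0],[-0.038,0.003,0.128,0,0,0],[-0.038,0.003,0.128,0,0,0]],
  ],
)

```text
clock: 7.42
eef_pos: [556.9, 320.3, 74.1]
tool_rot: [3.14, -0.002, 1.213]
force: [1.7, 2.5, 2.6]
width: 0.2
```

```bash
cat > look.py <<'E'
import sys
from plan import *
from cell import get_image
st=ctrl.read_state();print(st["clock"],st["eef_pos"].round(1),st["force"].round(1),toj("A",st["eef_pos"]),toj("B",st["eef_pos"]))
for n in sys.argv[2:]:
    im=get_image(n)["color"]; cv2.imwrite(f"pics/{n}{sys.argv[1]}.png",im)
E
python3 look.py 3 side wrist; python3 - <<'E'
import cv2
a=cv2.imread("pics/side3.png")[200:400,100:360];cv2.imwrite("pics/side3c.png",cv2.resize(a,None,fx=3,fy=3))
E
```

```text
7.425 [556.9 320.3  74.1] [1.7 2.5 2.6] [  0.6 103.2] [-64.7 516.9]
```

View pics/side3c.png

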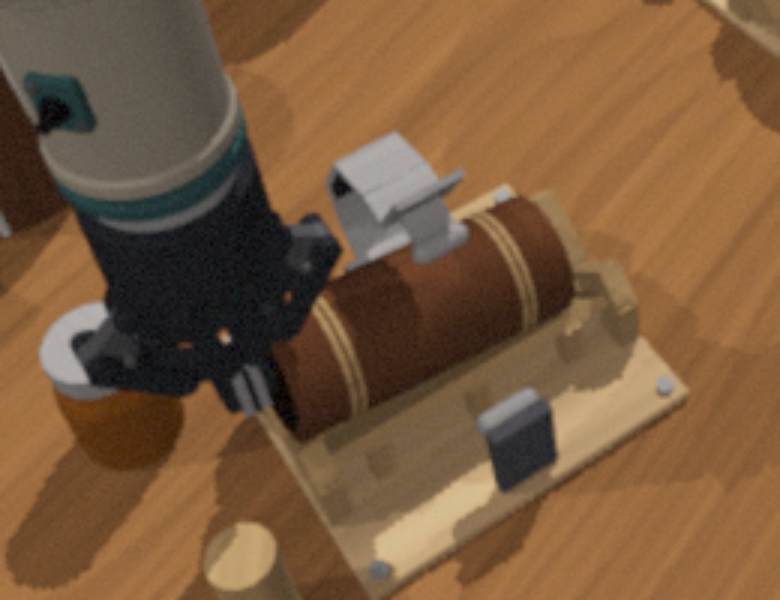

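Call:
move_arm(
  moves=[
    [[-0.004,0,0,0,0,0],[-0.008,0,0,0,0,0],[-0.01,0,0,0,0,0],[-0.012,0,0,0,0,0],[-0.012,0,0,0,0,0]],
  ],
)

```text
clock: 8.15
eef_pos: [551.3, 307.4, 72.9]
tool_rot: [-3.141, 0.002, 1.213]
force: [0.6, 0.9, -0.8]
width: 0.4
```

```bash

python3 look.py 4 side wrist; python3 - <<'E'
import cv2
a=cv2.imread("pics/side4.png")[200:400,100:360];cv2.imwrite("pics/side4c.png",cv2.resize(a,None,fx=3,fy=3))
E
```

```text
8.15 [551.3 307.4  72.9] [ 0.6  0.9 -0.8] [-0.1 89.2] [-66.2 503. ]
```

View pics/side4c.png

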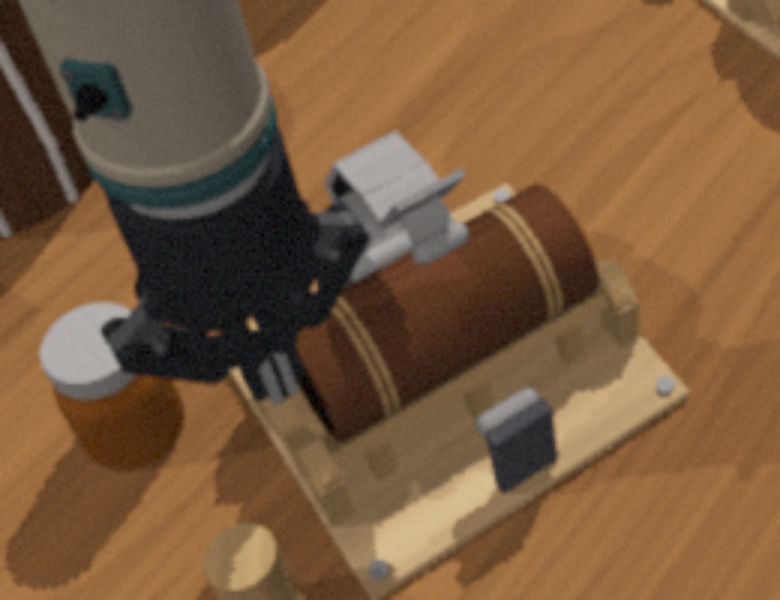

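View pics/wrist4.png

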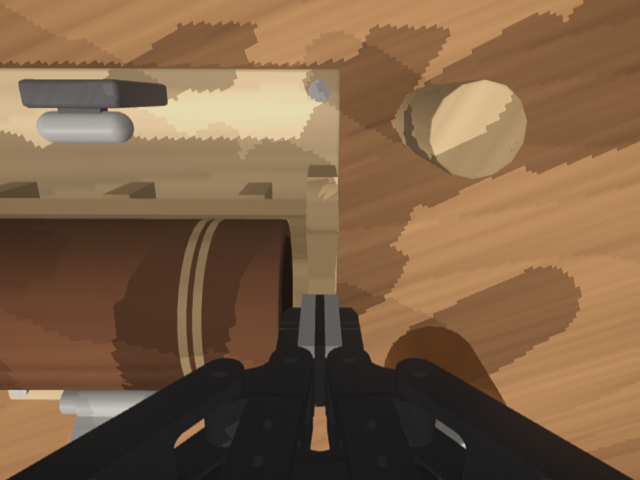

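Call:
move_arm(
  moves=[
    [[0.03,0,0,0,0,0],[0.04,0,-0.06,0,0,0],[0.04,0,-0.12,0,0,0],[0.04,-0.04,-0.16,0,0,0],[0.04,-0.04,-0.16,0,0,0]],
  ],
)

```text
clock: 8.88
eef_pos: [526.2, 363.0, 237.6]
tool_rot: [3.14, -0.005, 1.218]
force: [0.6, 1.2, 0.0]
width: -0.2
```

```bash

python3 look.py 5 side scene wrist; python3 - <<'E'
import cv2
from plan import *
from cell import get_image
for n,(y0,y1,x0,x1) in {"side":(220,400,120,360),"scene":(240,400,310,500)}.items():
    im=get_image(n);C=Cam(im);a=im["color"].copy()
    a=cv2.resize(a[y0:y1,x0:x1],None,fx=3,fy=3)
    # expected home shell silhouette: end circles
    for ye in (-80,80):
        th=np.linspace(0,2*np.pi,60); P=[jw("A",(35*np.cos(t),ye,60+35*np.sin(t))) for t in th]
        u=((C.proj(P)-[x0-.5,y0-.5])*3).astype(int); cv2.polylines(a,[u.reshape(-1,1,2)],True,(0,255,0),1)
    cv2.imwrite(f"pics/{n}5c.png",a)
E
```

```text
8.875 [526.2 363.  237.6] [0.6 1.2 0. ] [-43.1 132.5] [-106.9  548.4]
```

View pics/side5c.png

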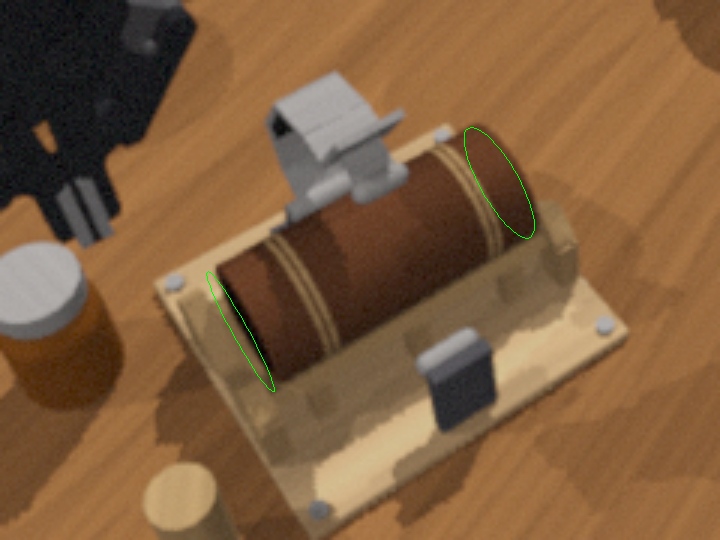

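View pics/scene5c.png

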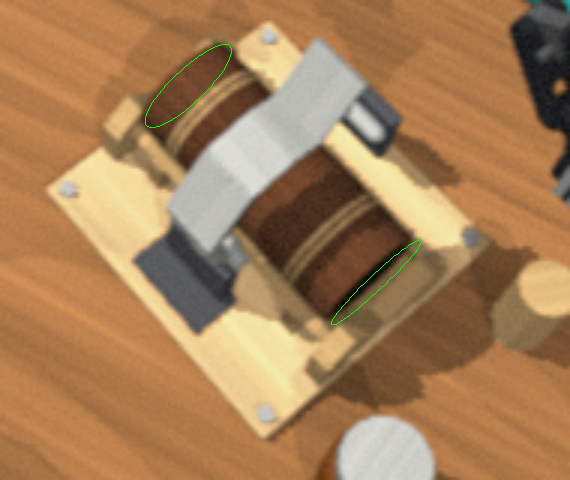

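```bash
cat > ovl.py <<'E'
import sys
from plan import *
from cell import get_image
k=sys.argv[1]; tag=sys.argv[2]; cands=[tuple(map(float,c.split(","))) for c in sys.argv[3:]]
tiles=[]
c0=jw(k,(0,0,60))
for n in ("side","scene"):
    im=get_image(n);C=Cam(im); u0=C.proj(c0)[0].astype(int); x0,y0=u0-[75,60]
    x0=max(x0,0);y0=max(y0,0)
    a=cv2.resize(im["color"][y0:y0+120,x0:x0+150],None,fx=5,fy=5,interpolation=cv2.INTER_CUBIC)
    for i,(yc,zm,tl) in enumerate(cands):
        R=Rot.from_euler("x",tl).as_matrix()
        for ye in (-80,80):
            P=[jw(k,R@np.array([35*np.cos(t),ye,35*np.sin(t)])+[0,yc,zm]) for t in np.linspace(0,2*np.pi,60)]
            u=((C.proj(P)-[x0-.5,y0-.5])*5).astype(int); cv2.polylines(a,[u.reshape(-1,1,2)],True,[(0,255,0),(0,255,255),(255,0,255)][i],1)
    cv2.imwrite(f"pics/ovl{k}{tag}_{n}.png",a)
E
python3 ovl.py A 1 -5,60,0 -14,69,-0.11; python3 ovl.py B 1 0,60,0
```

```text
(no output)
```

View pics/ovlA1_side.png

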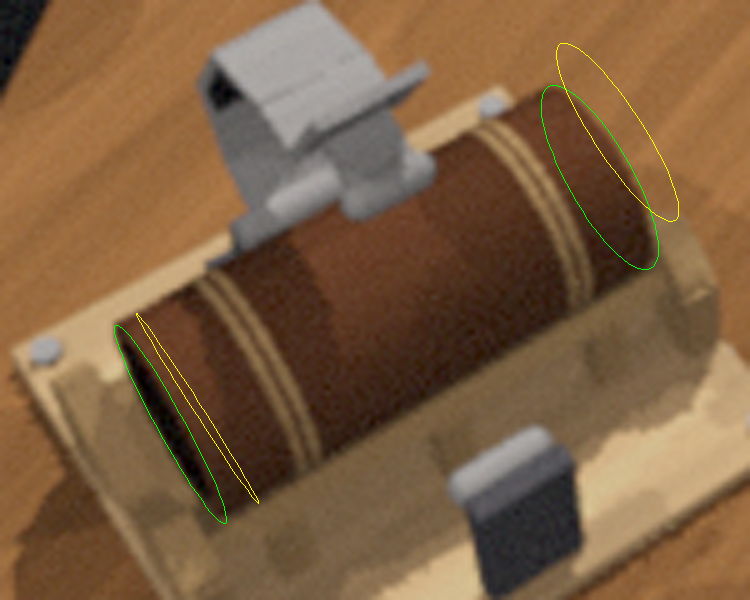

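View pics/ovlA1_scene.png

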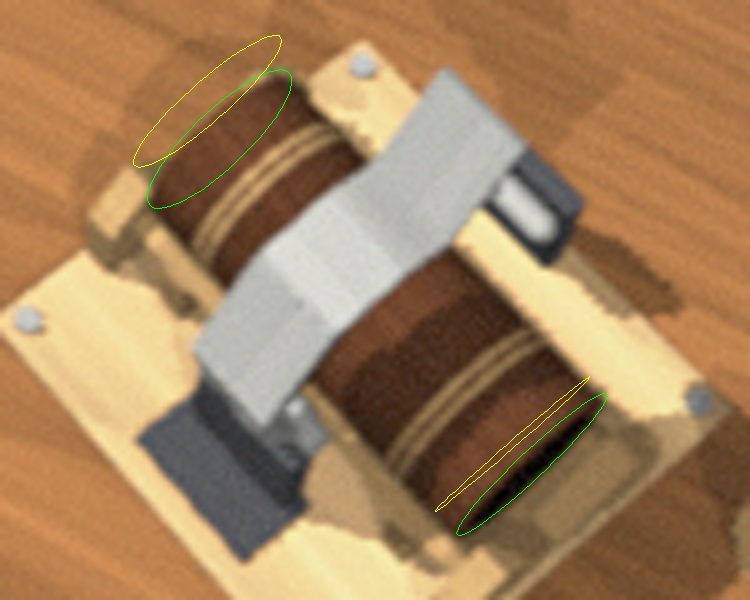

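View pics/ovlB1_side.png

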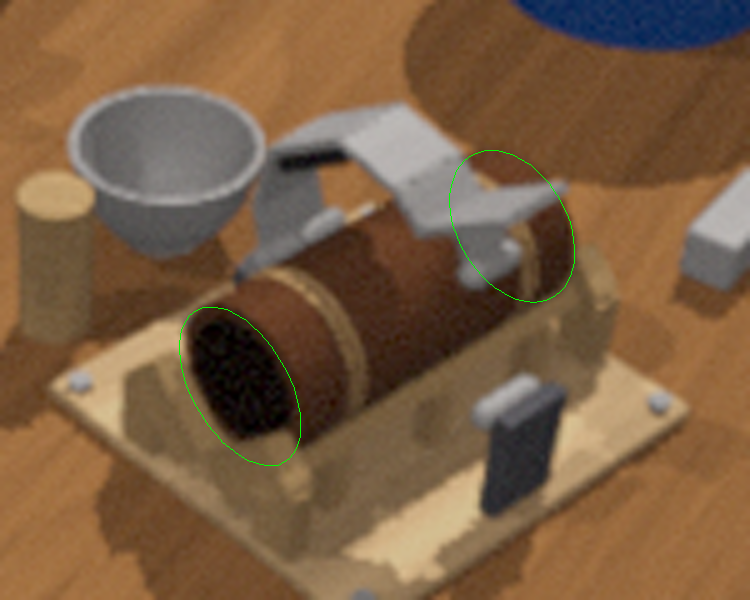

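View pics/ovlB1_scene.png

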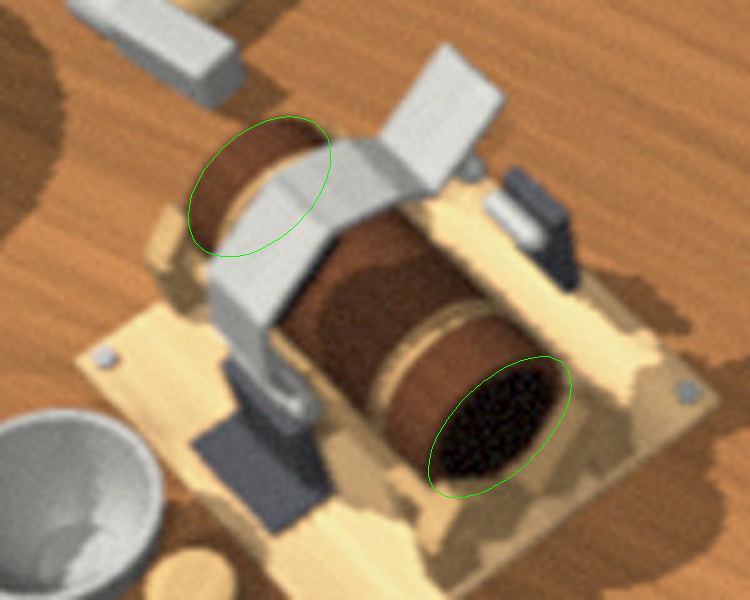

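```bash
cat > press.py <<'E'
import sys
from plan import *
k=sys.argv[1]; t0=float(sys.argv[2]); 
st=ctrl.read_state();p=st["eef_pos"];R=Rot.from_euler("xyz",st["tool_rot"]);print(st["clock"],p.round(1),toj(k,p))
rv=(R.inv()*Rot.from_euler("xyz",[np.pi,0,np.pi/2+J[k][2]])).as_rotvec(); print("rv",rv.round(3))
def show(n,q): print(n,np.round(q,1),(R.inv().apply(jw(k,q)-p)/1000).round(3))
def tcp(t,r,off): # -x corner on face at r, offset off
    x=-r*np.cos(t)+(8+off)*np.sin(t);z=r*np.sin(t)+(8+off)*np.cos(t)
    return (50+x+11,0,60+z)
q=tcp(t0,130,12); show("above",(q[0],0,q[2]+30)); show("near",q)
for t in np.arange(t0,.11,-.1): show(f"{t:.2f}",tcp(t,132,-1))
for t in (.15,.1,.05,0.02): show(f"{t}",tcp(t,132,-1))
E
python3 press.py A 1.0
```

```text
9.325 [528.6 359.  232.3] [-39.5 129.6]
rv [-0.001  0.001 -0.002]
above [  7.6   0.  210.2] [-0.129  0.047  0.022]
near [  7.6   0.  180.2] [-0.129  0.047  0.052]
1.00 [ -4.4   0.  174.9] [-0.129  0.035  0.058]
0.90 [-15.6   0.  167.8] [-0.129  0.024  0.065]
0.80 [-25.9   0.  159.6] [-0.129  0.014  0.073]
0.70 [-35.4   0.  150.4] [-0.129  0.004  0.082]
0.60 [-44.    0.  140.3] [-0.129 -0.004  0.092]
0.50 [-51.5   0.  129.4] [-0.129 -0.012  0.103]
0.40 [-57.9   0.  117.9] [-0.129 -0.018  0.115]
0.30 [-63.    0.  105.7] [-0.129 -0.023  0.127]
0.20 [-67.    0.   93.1] [-0.129 -0.027  0.139]
0.15 [-68.5   0.   86.6] [-0.129 -0.029  0.146]
0.1 [-69.6   0.   80.1] [-0.129 -0.03   0.152]
0.05 [-70.5   0.   73.6] [-0.129 -0.031  0.159]
0.02 [-70.8   0.   69.6] [-0.129 -0.031  0.163]
```

Call:
move_arm(
  moves=[
    [[-0.05,0.02,0,0,0,0],[-0.1,0.047,0,0,0,0],[-0.129,0.047,0.022,0,0,0],[-0.129,0.047,0.04,0,0,0],[-0.129,0.047,0.052,0,0,0],[-0.129,0.047,0.052,0,0,0]],
  ],
)

```text
clock: 10.07
eef_pos: [526.8, 223.8, 180.4]
tool_rot: [-3.14, 0.0, 1.215]
force: [0.3, -0.1, -0.7]
width: 0.1
```

```bash
python3 look.py 6 side wrist; python3 press.py A 1.0; python3 - <<'E'
import cv2
a=cv2.imread("pics/side6.png")[150:350,120:360];cv2.imwrite("pics/side6c.png",cv2.resize(a,None,fx=3,fy=3))
E
```

```text
10.075 [526.8 223.8 180.4] [ 0.3 -0.1 -0.7] [6.1 2.2] [-64.3 415.8]
10.175 [527.4 224.  181.6] [6.6 2.6]
rv [ 0.    -0.001  0.001]
above [  7.6   0.  210.2] [-0.003  0.001 -0.029]
near [  7.6   0.  180.2] [-0.003  0.001  0.001]
1.00 [ -4.4   0.  174.9] [-0.003 -0.011  0.007]
0.90 [-15.6   0.  167.8] [-0.003 -0.022  0.014]
0.80 [-25.9   0.  159.6] [-0.003 -0.033  0.022]
0.70 [-35.4   0.  150.4] [-0.003 -0.042  0.031]
0.60 [-44.    0.  140.3] [-0.003 -0.051  0.041]
0.50 [-51.5   0.  129.4] [-0.003 -0.058  0.052]
0.40 [-57.9   0.  117.9] [-0.003 -0.064  0.064]
0.30 [-63.    0.  105.7] [-0.003 -0.07   0.076]
0.20 [-67.    0.   93.1] [-0.003 -0.074  0.088]
0.15 [-68.5   0.   86.6] [-0.003 -0.075  0.095]
0.1 [-69.6   0.   80.1] [-0.003 -0.076  0.101]
0.05 [-70.5   0.   73.6] [-0.003 -0.077  0.108]
0.02 [-70.8   0.   69.6] [-0.003 -0.077  0.112]
```

View pics/side6c.png

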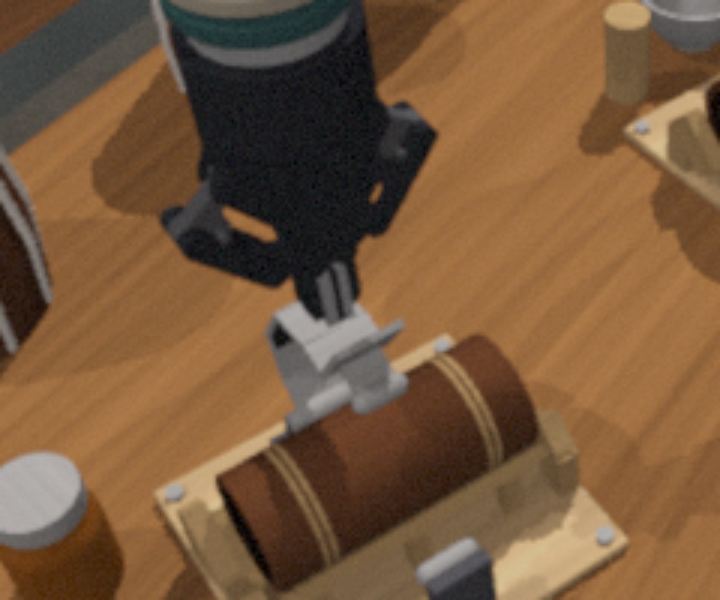

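View pics/wrist6.png

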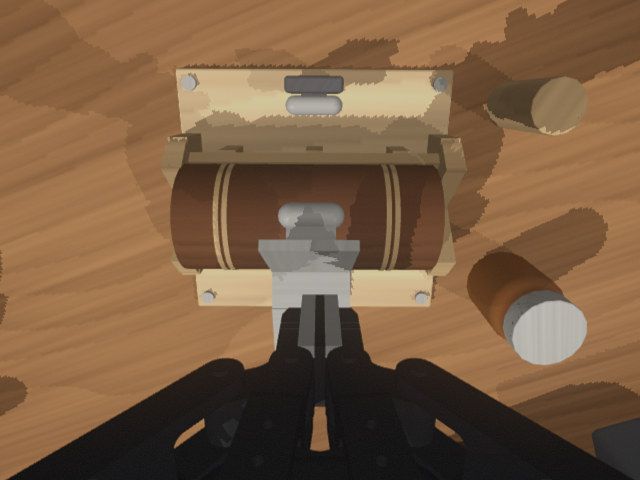

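Call:
move_arm(
  moves=[
    [[-0.003,-0.006,0.004,0,0,0],[-0.003,-0.011,0.007,0,0,0],[-0.003,-0.022,0.014,0,0,0],[-0.003,-0.033,0.022,0,0,0],[-0.003,-0.042,0.031,0,0,0],[-0.003,-0.051,0.041,0,0,0],[-0.003,-0.058,0.052,0,0,0],[-0.003,-0.064,0.064,0,0,0],[-0.003,-0.07,0.076,0,0,0],[-0.003,-0.074,0.088,0,0,0],[-0.003,-0.075,0.092,0,0,0],[-0.003,-0.075,0.092,0,0,0]],
  ],
)

```text
clock: 11.68
eef_pos: [455.8, 245.7, 89.0]
tool_rot: [-3.141, 0.001, 1.213]
force: [-0.3, 0.5, 0.3]
width: 0.2
```

```bash
python3 look.py 7 side wrist;  python3 - <<'E'
import cv2
a=cv2.imread("pics/side7.png")[150:350,120:360];cv2.imwrite("pics/side7c.png",cv2.resize(a,None,fx=3,fy=3))
E
```

```text
11.675 [455.8 245.7  89. ] [-0.3  0.5  0.3] [-68.1  -2. ] [-138.6  415.4]
```

View pics/side7c.png

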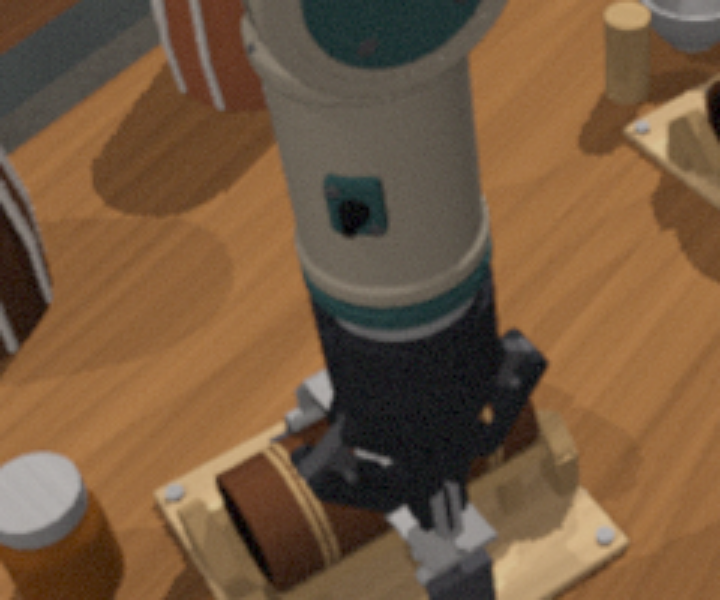

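View pics/wrist7.png

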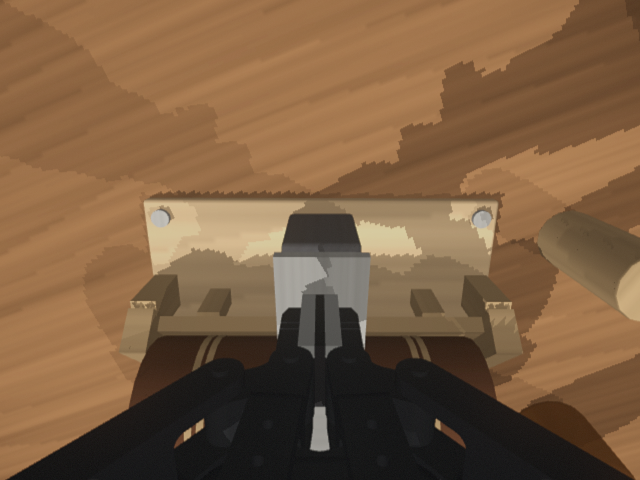

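Call:
move_arm(
  moves=[
    [[0,-0.002,0.004,0,0,0],[0,-0.003,0.008,0,0,0],[0,-0.003,0.012,0,0,0],[0,-0.003,0.015,0,0,0],[0,-0.003,0.018,0,0,0],[0,-0.003,0.018,0,0,0]],
  ],
)

```text
clock: 12.52
eef_pos: [452.9, 246.6, 70.9]
tool_rot: [-3.141, 0.001, 1.213]
force: [-0.4, 0.1, 0.1]
width: 0.0
```

```bash
python3 look.py 8 wrist
```

```text
12.525 [452.9 246.6  70.9] [-0.4  0.1  0.1] [-71.1  -2.2] [-141.7  415.3]
```

View pics/wrist8.png

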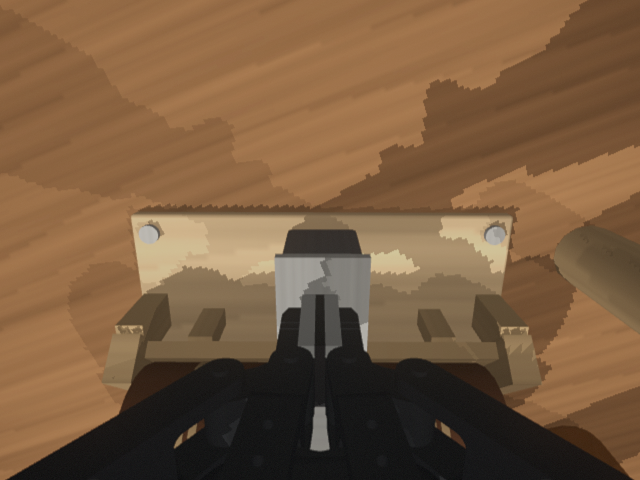

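Call:
move_arm(
  moves=[
    [[0,0,0.002,0,0,0],[0,0,0.004,0,0,0],[0,0,0.004,0,0,0]],
  ],
)

```text
clock: 12.95
eef_pos: [453.1, 246.8, 67.9]
tool_rot: [3.141, 0.0, 1.213]
force: [-1.6, -1.3, 7.3]
width: 0.1
```

Call:
move_arm(
  moves=[
    [[0,0,-0.03,0,0,0],[0,0,-0.08,0,0,0],[0,0,-0.14,0,0,0],[-0.05,-0.02,-0.15,0,0,0],[-0.1,-0.03,-0.15,0,0,0],[-0.1,-0.03,-0.15,0,0,0]],
  ],
)

```text
clock: 13.7
eef_pos: [387.7, 159.6, 217.1]
tool_rot: [-3.141, 0.005, 1.21]
force: [0.8, 1.0, -0.3]
width: -0.3
```

```bash
python3 look.py 9 scene; python3 press.py B 0.59; python3 ovl.py A 2 -5,60,0
```

```text
13.7 [387.7 159.6 217.1] [ 0.8  1.  -0.3] [-101.8 -106.5] [-177.7  312.7]
13.75 [389.6 162.2 217.5] [-176.6  315.8]
rv [ 0.001  0.001 -0.054]
above [-35.9   0.  178.9] [-0.308  0.157  0.039]
near [-35.9   0.  148.9] [-0.308  0.157  0.069]
0.59 [-44.8   0.  139.3] [-0.308  0.149  0.079]
0.49 [-52.2   0.  128.3] [-0.309  0.141  0.09 ]
0.39 [-58.4   0.  116.7] [-0.309  0.135  0.101]
0.29 [-63.5   0.  104.5] [-0.309  0.13   0.113]
0.19 [-67.3   0.   91.8] [-0.309  0.126  0.126]
0.15 [-68.5   0.   86.6] [-0.309  0.125  0.131]
0.1 [-69.6   0.   80.1] [-0.309  0.124  0.138]
0.05 [-70.5   0.   73.6] [-0.309  0.123  0.144]
0.02 [-70.8   0.   69.6] [-0.309  0.123  0.148]
```

View pics/ovlA2_side.png

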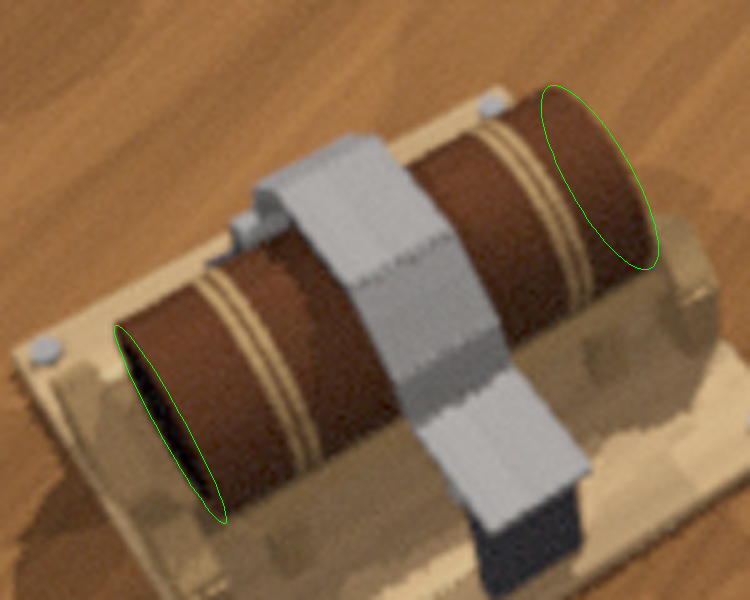

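View pics/ovlA2_scene.png

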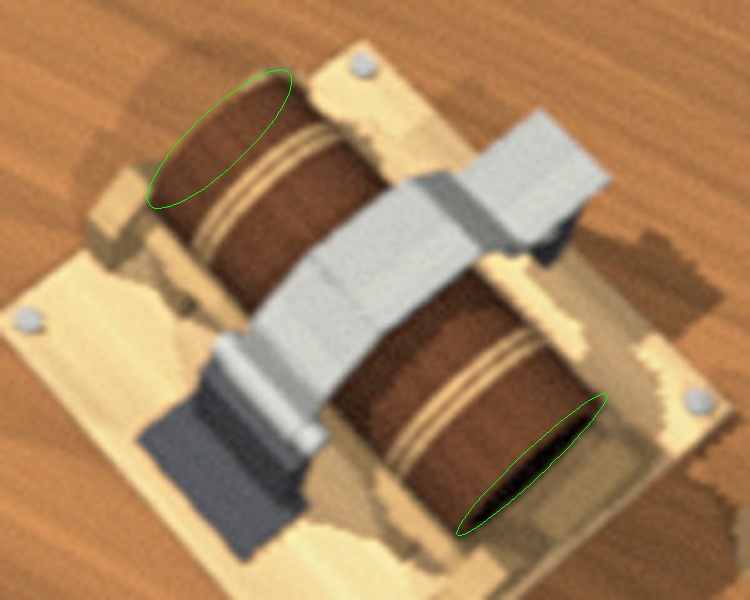

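Call:
move_arm(
  moves=[
    [[-0.03,0.04,0,0,0,-0.01],[-0.07,0.08,0,0,0,-0.02],[-0.11,0.12,0,0,0,-0.03],[-0.15,0.16,0,0,0,-0.04],[-0.2,0.17,0,0,0,-0.054],[-0.25,0.17,0,0,0,-0.054],[-0.308,0.157,0.02,0,0,-0.054],[-0.308,0.157,0.038,0,0,-0.054],[-0.308,0.157,0.038,0,0,-0.054]],
  ],
)

```text
clock: 14.98
eef_pos: [429.6, -179.4, 178.2]
tool_rot: [-3.14, -0.001, 1.267]
force: [0.9, 0.4, 0.5]
width: -0.1
```

```bash
python3 look.py 10 wrist side; python3 press.py B 0.6; python3 - <<'E'
import cv2
a=cv2.imread("pics/side10.png")[80:260,290:490];cv2.imwrite("pics/side10c.png",cv2.resize(a,None,fx=3,fy=3))
E
```

```text
14.975 [ 429.6 -179.4  178.2] [0.9 0.4 0.5] [  55.9 -409.5] [-35.6   2.1]
15.075 [ 430.9 -178.6  179.6] [-34.6   3.3]
rv [ 0.001 -0.001  0.005]
above [-35.    0.  179.9] [-0.003 -0.    -0.   ]
near [-35.    0.  149.9] [-0.003 -0.     0.03 ]
0.60 [-44.    0.  140.3] [-0.003 -0.009  0.039]
0.50 [-51.5   0.  129.4] [-0.003 -0.017  0.05 ]
0.40 [-57.9   0.  117.9] [-0.003 -0.023  0.062]
0.30 [-63.    0.  105.7] [-0.003 -0.029  0.074]
0.20 [-67.    0.   93.1] [-0.003 -0.033  0.086]
0.15 [-68.5   0.   86.6] [-0.003 -0.034  0.093]
0.1 [-69.6   0.   80.1] [-0.003 -0.035  0.099]
0.05 [-70.5   0.   73.6] [-0.003 -0.036  0.106]
0.02 [-70.8   0.   69.6] [-0.003 -0.036  0.11 ]
```

View pics/wrist10.png

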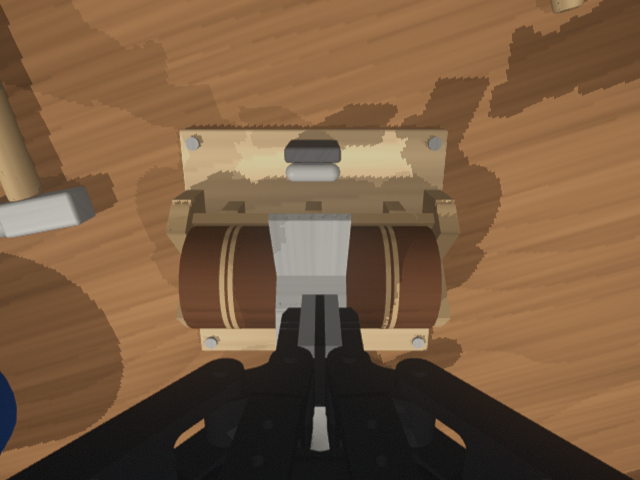

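View pics/side10c.png

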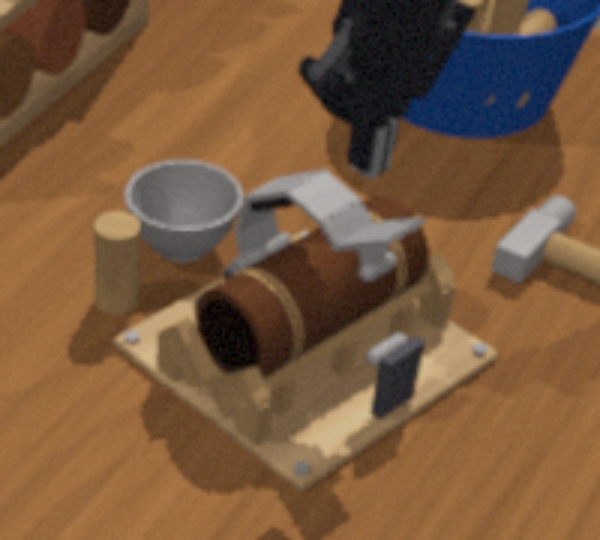

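Call:
move_arm(
  moves=[
    [[-0.003,-0.006,0.02,0,0,0],[-0.003,-0.008,0.034,0,0,0],[-0.003,-0.009,0.039,0,0,0],[-0.003,-0.017,0.05,0,0,0],[-0.003,-0.023,0.062,0,0,0],[-0.003,-0.029,0.074,0,0,0],[-0.003,-0.033,0.086,0,0,0],[-0.003,-0.034,0.093,0,0,0],[-0.003,-0.035,0.097,0,0,0],[-0.003,-0.036,0.101,0,0,0],[-0.003,-0.036,0.105,0,0,0],[-0.003,-0.036,0.109,0,0,0],[-0.003,-0.036,0.109,0,0,0]],
  ],
)

```text
clock: 16.7
eef_pos: [394.4, -171.9, 70.1]
tool_rot: [3.141, -0.0, 1.267]
force: [-0.1, 1.3, -0.6]
width: -0.0
```

Call:
move_arm(
  moves=[
    [[0,0,0.002,0,0,0],[0,0,0.003,0,0,0],[0,0,0.003,0,0,0]],
  ],
)

```text
clock: 17.08
eef_pos: [394.3, -172.0, 67.9]
tool_rot: [3.141, 0.0, 1.267]
force: [-0.6, 0.2, 7.7]
width: 0.0
```

Same signature as A (free at 70 mm, light contact at 68 mm). Retreat and check.

Call:
move_arm(
  moves=[
    [[0,0,-0.04,0,0,0],[0,0,-0.09,0,0,0],[0,0,-0.14,0,0,0],[-0.06,0,-0.18,0,0,0],[-0.12,0.03,-0.18,0,0,0],[-0.17,0.06,-0.18,0,0,0],[-0.22,0.06,-0.18,0,0,0],[-0.22,0.06,-0.18,0,0,0],[-0.22,0.06,-0.18,0,0,0]],
  ],
)

```text
clock: 18.2
eef_pos: [385.3, -398.9, 246.9]
tool_rot: [-3.141, -0.001, 1.267]
force: [-0.0, 0.4, 0.2]
width: 0.0
```

```bash
python3 look.py 11 scene side; python3 ovl.py B 2 0,60,0; python3 ovl.py A 3 -5,60,0
```

```text
18.2 [ 385.3 -398.9  246.9] [-0.   0.4  0.2] [  91.2 -630.7] [ -11.7 -220.6]
```

View pics/ovlB2_side.png

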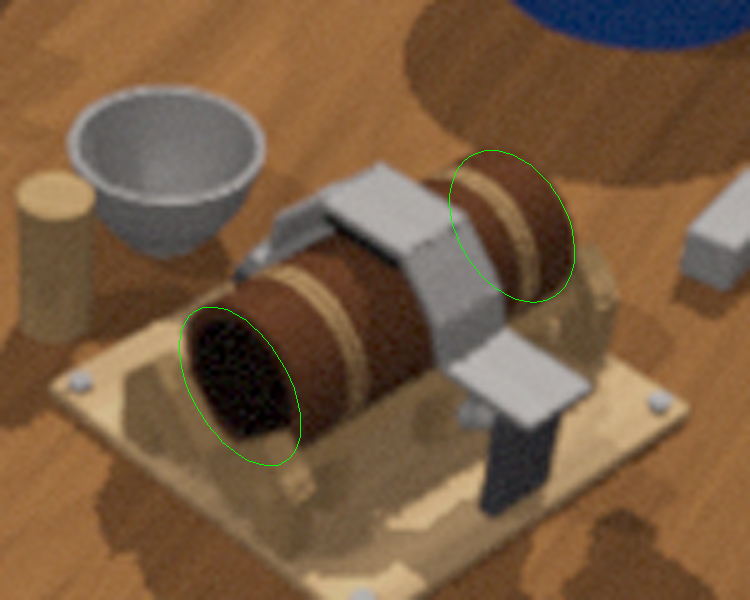

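View pics/scene11.png

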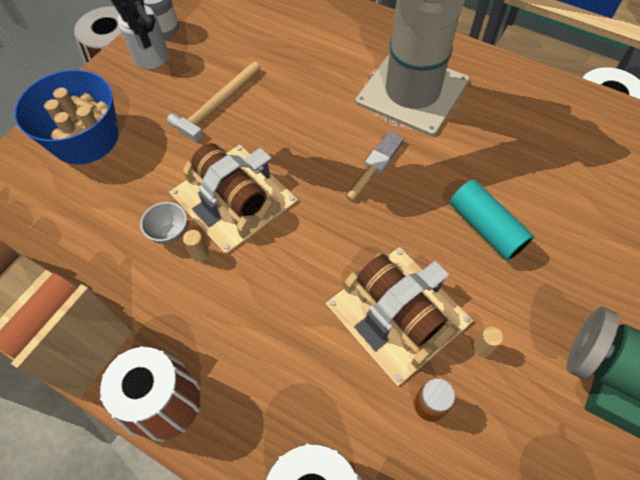

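View pics/side11.png

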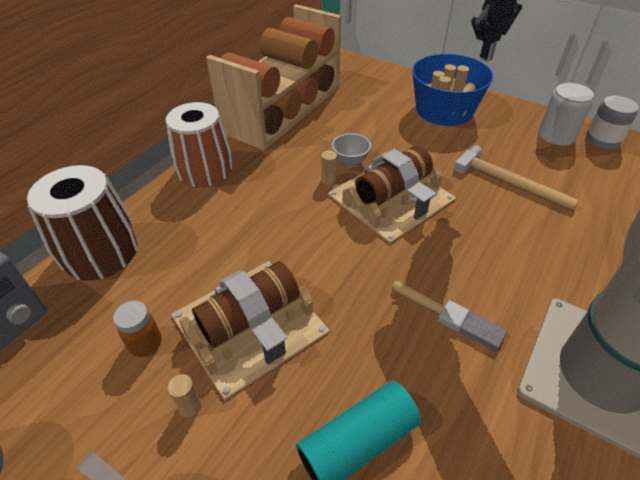

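```bash
python3 - <<'E'
from plan import *
from cell import get_image,models
for n in ("scene","side"):
    C=Cam(get_image(n))
    for k in "AB":
        for t in (0,.1): print(n,k,t,C.proj(jw(k,(50-130*np.cos(t)+8*np.sin(t),0,60+130*np.sin(t)+8*np.cos(t)))).round(1))
        print([(round(d["score"],2),np.round(d["uv"],1)) for d in models.place_of(n,f"strap_{k.lower()}_lug")])
E
```

```text
scene A 0 [[435.7 271.9]]
scene A 0.1 [[436.5 269.3]]
[(0.8, array([436.8, 270.4])), (0.42, array([231.3, 192.7])), (0.28, array([228.9, 179.5]))]
scene B 0 [[259.6 156.5]]
scene B 0.1 [[258.3 152.9]]
[]
side A 0 [[270.9 336.3]]
side A 0.1 [[269.6 331. ]]
[(0.91, array([272.3, 334. ]))]
side B 0 [[423.2 193.1]]
side B 0.1 [[423.6 187.8]]
[(0.85, array([421.1, 192.6]))]
```

```bash
python3 -c "
from cell import job
print(job.finish_job())"
```

```text
the job is handed in; nothing more can be done
None
```

I pushed shell A toward -y off its lip and it dropped home. I then pressed strap A and strap B down over their shells until they shut. The job was handed in at about 18 s, and the hand-in reported no verdict.

**Shells:** In both fixed cameras, shell A's outline matches a level, home shell about 5 mm toward -y. That is at the end of its play, but inside the trough. Shell B still shows home.

**Straps:** On both straps the fingers were free at 70–71 mm and met light contact (about 7 N) at 68 mm, the shut height of the lug. The snap itself did not show in the force readings.
- **Strap A:** the detected lug positions fit a shut strap to within about 2 px in both cameras, but the scene view alone does not exclude a small opening.
- **Strap B:** the side-camera lug position fits a shut strap. The network missed the lug in the scene camera, so there I went by the picture only.

**Bystanders:** The jar, dowels and bowl look unmoved in the pictures, and the arm was clear of everything at hand-in.

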